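Open the shoe stretcher with the flat screwdriver

TASK

Take the flat-bladed T-handled screwdriver from the tool rack and set its blade down into the slot of the shoe stretcher's round adjuster. Turn the adjuster clockwise, seen from above, all the way to its stop, so that the slot lies in line with the stretcher. Then let go and leave the screwdriver standing upright in the slot.

Things in the scene. Friction and masses are not known exactly. Their poses are not given: they have to be found in the camera images.
- screwdriver: T-handled flat screwdriver in 1 of 3 holes of a plywood rack (top 120 mm up). The tool with the longest black crossbar: 72 x 20 mm from above, 28-52 mm above the origin (grip across the 20). Others: 44 mm bar; round wooden knob. Origin: on the axis, under the 40 mm collar resting on the rack. z up; x along crossbar and blade. Under the collar: 26 mm hub, 12 mm shaft. Lift 170 mm to clear all.
- blade_tip (a point): Middle of the lower edge of the screwdriver's flat blade, on the tool's axis, 90 mm below the screwdriver's origin; axes as the screwdriver's. The blade is 24 mm wide (along x), 4 mm thick and 34 mm tall, same either way round.
- slot (a point): Centre of the slot's mouth, on the turning axis, in the top of the adjuster: a round steel boss 60 mm across on the grey block between the wooden heel block and split toe form of the fixed shoe stretcher (300 x 130 mm, toe away from robot). Mouth 94 mm above the table. x along the slot, z up; turns with the boss. Slot 28 mm deep: 7 x 27 mm in the lower 20 mm, flaring to 15 x 35 mm at the mouth.
- adjuster (a joint): Turn of the adjuster in rad, growing clockwise from above. 0: slot straight across the stretcher (starts 0 to 0.35). 1.571: hard stop, slot in line with the stretcher's length, toe form spread. Stays where left; friction about 0.1 N m. The blade has about 7 degrees of play either way in the slot, so turn the tool that much farther than the adjuster.
Mind the look-alikes: they are no part of the job. Leave any red or yellow look-alike of the screwdriver alone.

How it is judged:
On the way:
1. the blade stands in the slot before the adjuster has been turned (z of blade_tip in the frame of slot below -0.014 m and horizontal distance between blade_tip and slot below 0.012 m and value of joint adjuster below 0.7 rad), for 0.1 s.
At the end, for the whole second after the job is handed in: The adjuster is turned clockwise to within 15 degrees of its stop (joint above 1.31 rad), the screwdriver stands in it upright to within 17 degrees, its blade tip at least 14 mm down in the slot and within 12 mm of the axis, at rest and released (value of joint adjuster above 1.31 rad and z of blade_tip in the frame of slot below -0.014 m and horizontal distance between blade_tip and slot below 0.012 m and angle between screwdriver's own z axis and vertical below 0.3 rad and linear speed of screwdriver below 0.03 m/s); the robot touches nothing.
It also fails if it takes over 45 s, if anything falls off the work surface, if the arm or the gripper's body presses on something with over 40 N, if the wrist force passes 120 N, or if a joint passes its speed limit or range.

ROBOT

A 6-joint arm with a two-finger parallel gripper is mounted at the origin on the work surface. World frame = base frame: x ahead of the robot, y to its left, z up, the work surface at z = 0. Lengths are in m, angles in rad, forces in N, time in s.
With the tool pointing down it reaches from about 0.375 to 0.9 m from the base axis. Payload 3.1 kg.
Tool frame: the origin (TCP) lies midway between the tips of the shut fingers; the grasp point (between the pads) lies 19 mm behind it (manip.grip_depth is the distance from the TCP to the grasp point, in m); z points along the fingers, y is the line along which they close (so a half turn about z gives the same grasp; the last joint's range is limited). The gripper opens to 85 mm and grips with 20 to 120 N. Pads are 22 mm wide; open, the fingers measure 114 mm over their backs; the gripper's body (76 mm by 85 mm) begins 54 mm behind the grasp point. The pads swing forward as they close: fully open they stand 13 mm farther back than shut.
Start: joints at [0.958, 0.527, 1.433, -0, 1.181, -0.178], TCP at [0.263, 0.567, 0.231] pointing down, gripper open.
Joint ranges: [-3.08, 3.08], [-0.75, 2.2], [0.22, 2.44], [-1.43, 4.57], [0, 2.65], [-2.85, 2.85]. Speed limits (rad/s): [2.79, 2.79, 3.14, 3.14, 3.14, 3.14].

INTERFACE

Orientations are given as a unit quaternion [x, y, z, w].
In Python, from station import telemetry, snapshot, manip gives the robot as it stands. The module is installed in compiled form; this text tells all that it offers.
- The arm moves only by the shell command python3 -m crank 'ROWS' [OPENING] [FORCE]. ROWS is text: rows parted by semicolons, each of 6 numbers parted by spaces: the shift along the tool's x, y, z as a fraction of full scale, then the turn, a rotation vector about the tool's x, y, z as a fraction of full scale. A call has exactly 5 rows; each row shifts and turns the commanded pose from where the row before left it, along the tool's axes as they then stand; what a row does not reach is not made up. Full scale, the value 1, is 4 cm for a shift and 90 degrees for a turn. A row lasts 1/10 s, in which the tool goes at most 50 mm and 8.59 degrees, less where a joint would pass 70% of its speed; a pose out of reach is approached as far as the arm can. A call with a number of a shift or a turn outside -1 to 1 is refused whole. A call with a gripper value outside its range is refused whole. OPENING is the opening, from -1 (shut) to 1 (fully open), set as the call begins (- or left out, the last holds). The fingers move at their own pace and stop on an object; FORCE is the grip in N (left out, the last holds). Time passes only in rows, so rows that do not move let the fingers close, or fill a call up. It gives the time, the measured TCP pose, the force, the opening and the grip force at its end, in the units of the state.
- telemetry.sense(): the state, without advancing time (a new reading comes with each control period).
- snapshot(name): name is "scene" or "top" or "wrist"; returns a dict with "image" (384x512x3 uint8, red, green, blue), "depth" (384x512 float32, m along the optical axis (not along the pixel's ray), 0 where there is no reading), "camera_matrix" (3x3 intrinsics, pixels), "rvec" (rotation vector, rad) and "tvec" (3), from world to camera coordinates, as OpenCV has them. Camera axes: x right, y down, z forward; pixel columns grow to the right and rows downward; lengths in m; the calibration is good to about 2 mm. The wrist camera is an equidistant fisheye: a pixel r from the principal point sees the ray r / f radians off the axis. A picture is of the moment at which its call begins.
- manip.sign_off(): hands the job in; it is judged then, once.
The state is a dict: "t": time; "q": joint angles; "qd": joint speeds; "tau": joint torques, N m; "tcp_pos": TCP position; "tool_rot": TCP orientation; "force": force on the tool from outside, world axes, zero at the start; "ft_torque": the same for the moment, N m; "finger_gap": opening from 0.0 (shut) to 1.0 (fully open); "gripper_force": force on a finger pad.
Only numpy, scipy, OpenCV 4.12 (cv2) and the standard library are available. Lean on these libraries where they do the work, as an engineer would, in place of code of your own. Each camera call takes 0.05 s, during which the arm holds its last target. There are 200 camera calls.

## Working session

There is one attempt and no reset: what is moved stays moved. The work goes in short steps, Python scripts to look and compute and a shell command to move; the robot and the scene stay as the last step left them, time stands still between calls to the robot, and variables do not carry over. Pictures are saved under pics/ and viewed, at most 10 in all, crops included, and the job is handed in when it is done.

```bash
mkdir -p pics
cat > h.py <<'E'
import numpy as np,cv2
from station import telemetry,snapshot,manip
def snap(n):
    s=snapshot(n); np.savez(f'{n}.npz',**s); return s
def world(s,u,v,d=None,z=None):
    K=s["camera_matrix"];R=cv2.Rodrigues(s["rvec"])[0];t=np.ravel(s["tvec"])
    r=np.array([(u-K[0,2])/K[0,0],(v-K[1,2])/K[1,1],1.])
    c=-R.T@t; w=R.T@r
    if z is not None: return c+w*(z-c[2])/w[2]
    if d is None: d=s["depth"][int(round(v)),int(round(u))]
    return c+w*d
E
python3 - <<'E'
from h import *
a=snap('scene');b=snap('top')
im=np.vstack([a['image'],b['image']])[:,:,::-1]
for n,s in(('scene',a),('top',b)):
    cv2.imwrite(f'pics/{n}1.png',cv2.resize(s['image'][:,:,::-1],(800,600)))
    print(s['camera_matrix'],s['rvec'],s['tvec'])
print(manip.grip_depth,telemetry.sense())
E
```

```text
[[425.52394152   0.         252.15340169]
 [  0.         425.52394152 184.09958676]
 [  0.           0.           1.        ]] [ 0.67938254  2.54086893 -1.21391727] [ 0.40280387 -0.11268355  1.24576877]
[[488.82268247   0.         258.24127197]
 [  0.         488.82268247 198.37169853]
 [  0.           0.           1.        ]] [ 2.16831667 -2.10825267  0.19322981] [0.04242463 0.56190932 1.07631023]
0.0187 {'t': 0.1, 'q': array([ 9.57506871e-01,  5.28365850e-01,  1.43380706e+00, -4.32279247e-06,
        1.18139228e+00, -1.78480859e-01]), 'qd': array([ 1.67078176e-04, -1.95564345e-03, -3.11472769e-03, -1.09305095e-03,
        6.98440203e-04, -8.57597649e-06]), 'tau': array([-2.99568374e-04, -4.43304276e+01, -1.78585482e+01, -2.76070368e-04,
        3.92940434e-03,  2.69380507e-05]), 'tcp_pos': array([0.26285164, 0.56631426, 0.23042553]), 'tool_rot': array([ 2.15694844e-01,  9.76460322e-01, -9.10757578e-04, -3.78485920e-04]), 'force': array([ 0.05562765, -0.9304398 , -0.49598942]), 'ft_torque': array([ 0.00365299,  0.03299226, -0.02195292]), 'gripper_force': 0.0, 'finger_gap': 1.0017886350623166}
```

View pics/scene1.png

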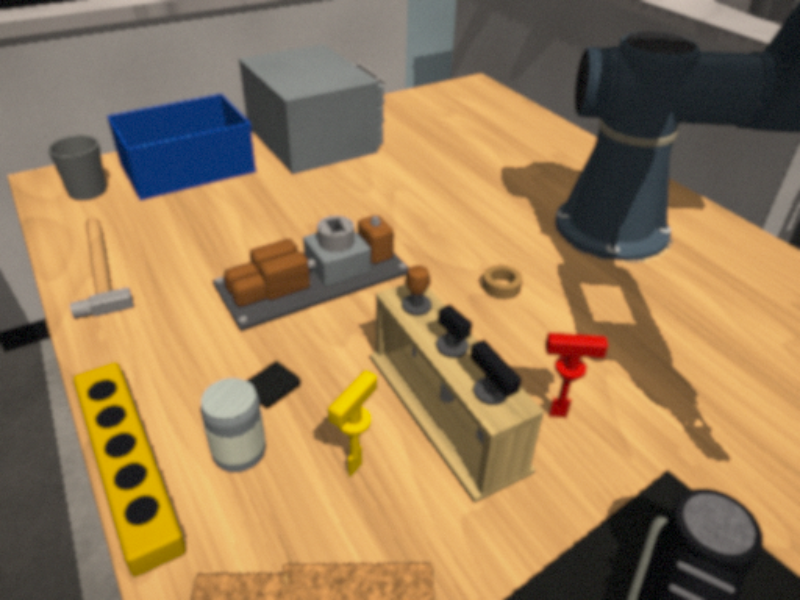

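View pics/top1.png

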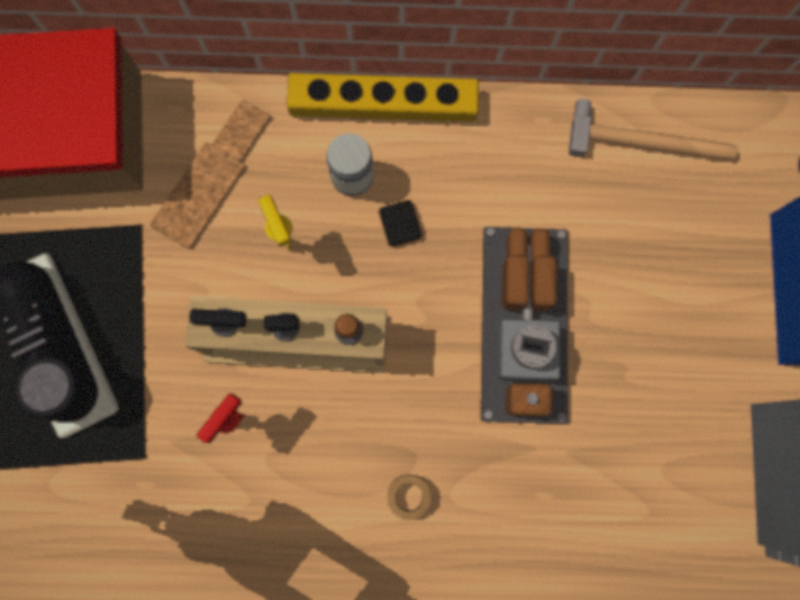

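Candidates in the top view (800 px): the long black bar (218,318), the short black bar (281,323), the wooden knob (348,326), and red (218,418) and yellow (274,220) look-alikes. The long black bar at the left end of the rack fits. I'll confirm it in a crop while measuring.

Run:
```python
from h import *
s=dict(np.load('top.npz'));im=s['image'][:,:,::-1]
A=cv2.resize(im[180:245,115:255],None,fx=5.5,fy=5.5,interpolation=cv2.INTER_CUBIC)
B=cv2.resize(im[195:275,305:365],None,fx=3,fy=3,interpolation=cv2.INTER_CUBIC)
cv2.imwrite('pics/cropA.png',np.vstack([A,np.hstack([B,np.zeros((240,A.shape[1]-180,3),np.uint8)])]))
# world map
K=s['camera_matrix'];R=cv2.Rodrigues(s['rvec'])[0];t=s['tvec'].ravel()
v,u=np.mgrid[:384,:512];d=s['depth']
P=(np.stack([(u-K[0,2])/K[0,0],(v-K[1,2])/K[1,1],np.ones_like(d)],-1)*d[...,None]-t)@R
def rect(n,m):
    p=P[m][:,:2].astype(np.float32); print(n,len(p),cv2.minAreaRect(p),P[m].mean(0),np.percentile(P[m][:,2],[5,50,95]))
dark=im.max(2)<70
reg=lambda a,b,c,e:(u>a)&(u<b)&(v>c)&(v<e)
z=P[...,2]
m=reg(118,160,190,220)&(z>.155)&(d>0); rect('bar',m)
m=reg(165,195,190,220)&(z>.155)&(d>0); rect('short',m)
m=reg(118,250,185,240)&(abs(z-.12)<.008)&(d>0); rect('rack',m)
m=reg(322,362,203,245)&(z>.086)&(d>0); rect('boss',m)
m=reg(310,368,145,272)&(abs(z)<.03)&(z>.006)&(d>0); rect('base',m)
m=reg(320,362,200,248)&(abs(z-.094)<.3)&(d>0)
print((z[205:240:2,324:362:2]*1000).astype(int))
print(world(s,533/800*512,346/600*384,z=.094),world(s,218*.64,318*.64,z=.17))
```

```text
bar 373 ((0.5238167643547058, 0.3025742173194885), (0.07246655225753784, 0.02029593661427498), 88.34550476074219) [0.52272388 0.30113438 0.16985684] [0.16139329 0.17060523 0.17388391]
short 227 ((0.5200671553611755, 0.21934650838375092), (0.020240535959601402, 0.04331694170832634), 6.195502281188965) [0.51901655 0.21884672 0.16963902] [0.15998943 0.17047595 0.17374549]
rack 3283 ((0.5206512808799744, 0.2191033661365509), (0.2703065872192383, 0.07070427387952805), 88.09294128417969) [0.51814621 0.21236867 0.1197726 ] [0.11624691 0.11953997 0.1246135 ]
boss 530 ((0.5078443288803101, -0.126323863863945), (0.05796872451901436, 0.05852295830845833), 88.84083557128906) [ 0.50734974 -0.12611622  0.09256141] [0.08835557 0.09270624 0.09601739]
base 2784 ((0.5522010326385498, -0.12996640801429749), (0.3000764846801758, 0.1260547786951065), 0.4212229549884796) [ 0.54492187 -0.12323625  0.01172563] [0.00771562 0.01134806 0.01615311]
[[60 60 60 58 58 59 62 59 59 59 60 59 58 56 57 55 57 12  9]
 [63 60 57 62 64 61 61 58 61 57 63 59 59 60 64 59 61 59 14]
 [60 62 63 61 61 68 90 93 94 95 90 93 64 60 5
[... 288 characters left out ...]
2 91 90 94 93 96 58 56 11]
 [62 64 85 92 92 95 65 68 66 73 77 83 88 90 93 91 59 60  8]
 [66 61 81 91 94 93 91 89 88 69 69 64 88 92 90 92 63 56  8]
 [59 61 75 90 93 92 94 94 91 88 93 90 87 90 89 92 61 57 12]
 [62 62 64 92 92 94 91 92 92 97 92 88 91 93 92 94 63 59 12]
 [61 65 59 80 95 91 98 94 89 96 95 92 94 94 92 62 65 58  9]
 [57 61 61 66 82 91 93 94 93 93 92 91 90 94 62 61 62 60 10]
 [57 58 57 57 63 78 90 93 92 92 93 93 94 64 62 58 58 57 10]
 [61 58 63 57 62 61 65 75 80 81 73 60 61 60 59 59 58 59 13]
 [61 56 60 62 57 61 63 60 61 63 63 60 60 61 63 60 59 58 13]
 [63 60 61 61 61 63 58 57 61 62 63 61 61 61 63 59 62 60 11]]
[ 0.5066214  -0.12410661  0.094     ] [0.52187259 0.30030839 0.17      ]
```

View pics/cropA.png

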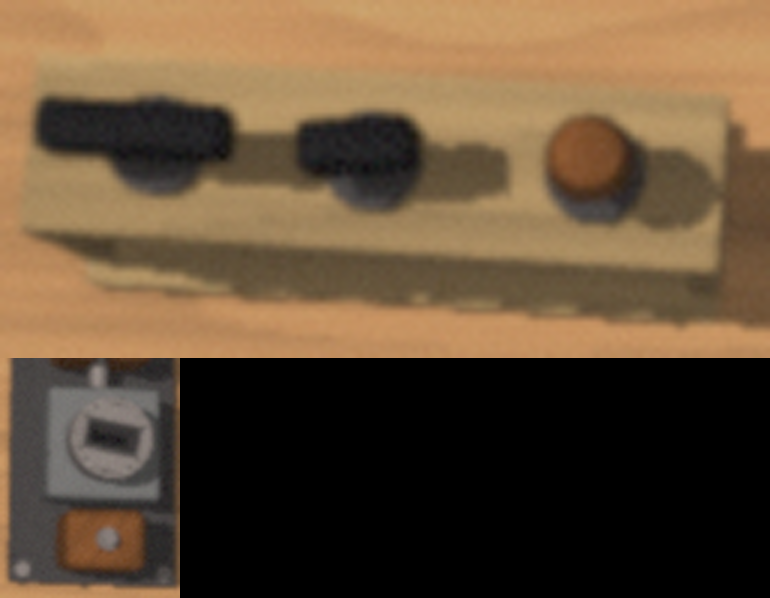

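The crop confirms it: the long black bar spans (38–232, 100–155) over its collar at (160,175). It measures 72.5 x 20.3 mm at z≈0.170, exactly as described; the other two are the 43 mm bar and the knob. The slot in the boss lies about 13° clockwise of straight across. First I'll turn the gripper 66.8°, then move over the bar.

```bash
python3 - <<'E'
from h import *
s=dict(np.load('top.npz'));v,u=np.mgrid[:384,:512];d=s['depth']
K=s['camera_matrix'];R=cv2.Rodrigues(s['rvec'])[0];t=s['tvec'].ravel()
P=(np.stack([(u-K[0,2])/K[0,0],(v-K[1,2])/K[1,1],np.ones_like(d)],-1)*d[...,None]-t)@R
g=s['image'].max(2)
c=(u-341)**2+(v-221.5)**2<13**2
for th in(70,90,110):
    m=c&(g<th); q=np.array([world(s,a,b,z=.094)[:2] for a,b in zip(u[m],v[m])],np.float32)
    w,V=np.linalg.eigh(np.cov(q.T)); e=V[:,1]*np.sign(V[1,1]); print(th,len(q),q.mean(0),'cw from y deg',np.degrees(np.arctan2(e[0],e[1])),cv2.minAreaRect(q))
m=c&(P[...,2]<.085); q=P[m][:,:2]; w,V=np.linalg.eigh(np.cov(q.T));e=V[:,1]*np.sign(V[1,1]);print('depth',len(q),q.mean(0),np.degrees(np.arctan2(e[0],e[1])))
m=(u>322)&(u<362)&(v>203)&(v<245)&(P[...,2]>.0905)&(d>0);print(cv2.minEnclosingCircle(P[m][:,:2].astype(np.float32)))
m=(v>235)&(v<285)&(u>118)&(u<165)&(P[...,2]>.02);print('red zmax',np.percentile(P[m][:,2],98))
E
python3 -m crank '0 0 0 0 0 0.0928; 0 0 0 0 0 0.0928; 0 0 0 0 0 0.0928; 0 0 0 0 0 0.0928; 0 0 0 0 0 0.0928' 1 40
python3 -m crank '0 0 0 0 0 0.0928; 0 0 0 0 0 0.0928; 0 0 0 0 0 0.0928; -0.3 0.3 0 0 0 0; -0.6 0.6 0 0 0 0'
```

```text
70 124 [ 0.50828725 -0.12593243] cw from y deg 9.811647013289788 ((0.5081288814544678, -0.12613056600093842), (0.03509480878710747, 0.016839604824781418), 78.96842193603516)
90 161 [ 0.50815994 -0.12607907] cw from y deg 10.369419211812358 ((0.5080708265304565, -0.12610246241092682), (0.0376729816198349, 0.02044578269124031), 78.53349304199219)
110 207 [ 0.50673735 -0.12512776] cw from y deg -3.8071079085919237 ((0.4998975992202759, -0.12140214443206787), (0.04533626139163971, 0.04280668869614601), 75.84439086914062)
depth 42 [ 0.50879134 -0.12848303] 3.5950186762704543
((0.5075607299804688, -0.12652811408042908), 0.029900500550866127)
red zmax 1.15464774019752
t: 0.6
tcp_pos: [0.263, 0.5665, 0.2307]
tool_rot: [0.552, 0.834, -0.001, -0.0]
force: [0.5, 0.1, -0.4]
finger_gap: 1.002
gripper_force: 0.0
t: 1.1
tcp_pos: [0.2976, 0.5298, 0.2309]
tool_rot: [0.715, 0.699, -0.0, -0.0]
force: [0.8, -0.5, 0.5]
finger_gap: 0.998
gripper_force: 0.0
```

```bash
python3 -m crank '-0.6 0.62 0 0 0 0; -0.6 0.62 0 0 0 0; -0.6 0.62 0 0 0 0; -0.6 0.62 0 0 0 0; -0.6 0.62 0 0 0 0'
python3 -m crank '-0.6 0.62 0 0 0 0; -0.6 0.62 0 0 0 0; -0.6 0.62 0 0 0 0; -0.5 0.5 0 0 0 0; 0 0 0 0 0 0'
python3 -c "
from h import *
s=snap('wrist');cv2.imwrite('pics/w1.png',s['image'][:,:,::-1]);print(telemetry.sense()['tcp_pos'])"
```

```text
t: 1.6
tcp_pos: [0.4196, 0.4037, 0.2311]
tool_rot: [0.717, 0.698, -0.0, 0.0]
force: [0.5, -0.2, 0.3]
finger_gap: 0.998
gripper_force: 0.0
t: 2.1
tcp_pos: [0.5131, 0.3074, 0.2311]
tool_rot: [0.718, 0.696, -0.0, 0.001]
force: [-0.5, -0.8, -0.4]
finger_gap: 0.997
gripper_force: 0.0
[0.51129689 0.30880437 0.23097067]
```

View pics/w1.png

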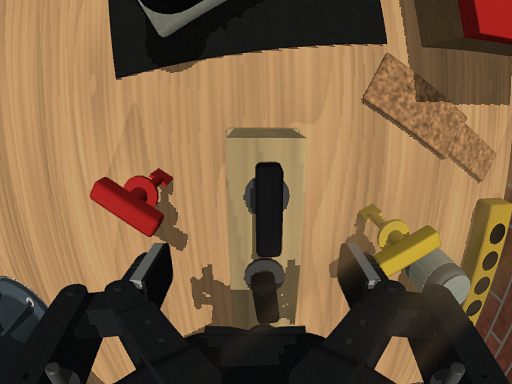

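The wrist view shows the long bar at (268,210), between the fingers (about 160 and 355) and slightly right of centre, which matches the remaining +12 mm in x. Next: centre, descend, close.

```bash
python3 -m crank '-0.165 0.31 0 0 0 0; 0 0 0.5 0 0 0; 0 0 0.5 0 0 0; 0 0 0.5 0 0 0; 0 0 0.3 0 0 0'
python3 -m crank '0 0 0.3 0 0 0; 0 0 0.1 0 0 0; 0 0 0 0 0 0; 0 0 0 0 0 0; 0 0 0 0 0 0'
```

```text
t: 2.65
tcp_pos: [0.5212, 0.3043, 0.1577]
tool_rot: [0.717, 0.697, -0.001, -0.0]
force: [0.4, 0.3, -0.8]
finger_gap: 1.0
gripper_force: 0.0
t: 3.15
tcp_pos: [0.5228, 0.3045, 0.1442]
tool_rot: [0.718, 0.696, 0.001, 0.0]
force: [-0.0, 0.2, 0.5]
finger_gap: 0.996
gripper_force: 0.0
```

```bash
python3 -m crank '-0.05 0 0.05 0 0 0; 0 0 0 0 0 0; 0 0 0 0 0 0; 0 0 0 0 0 0; 0 0 0 0 0 0' -1 70
python3 -m crank '0 0 0 0 0 0; 0 0 0 0 0 0; 0 0 0 0 0 0; 0 0 0 0 0 0; 0 0 0 0 0 0'
```

```text
t: 3.65
tcp_pos: [0.5225, 0.3023, 0.1415]
tool_rot: [0.718, 0.696, 0.0, 0.0]
force: [0.5, 0.2, 0.5]
finger_gap: 0.226
gripper_force: 68.5
t: 4.15
tcp_pos: [0.5225, 0.3023, 0.1415]
tool_rot: [0.718, 0.696, 0.0, 0.0]
force: [1.2, -0.1, 2.0]
finger_gap: 0.22
gripper_force: 68.6
```

```bash
python3 -m crank '0 0 -0.4 0 0 0; 0 0 -0.6 0 0 0; 0 0 -0.7 0 0 0; 0 0 -0.7 0 0 0; 0 0 -0.7 0 0 0'
python3 -m crank '0 0 -0.7 0 0 0; 0 0 -0.6 0 0 0; 0 0 0 0 0 0; 0 0 0 0 0 0; 0 0 0 0 0 0'
python3 -c "
from h import *
s=snap('scene');cv2.imwrite('pics/s2.png',cv2.resize(s['image'][:,:,::-1],(800,600)));print(telemetry.sense())"
```

```text
t: 4.65
tcp_pos: [0.5209, 0.3021, 0.265]
tool_rot: [0.718, 0.696, -0.002, -0.001]
force: [0.5, 0.1, -2.9]
finger_gap: 0.221
gripper_force: 69.0
t: 5.15
tcp_pos: [0.5207, 0.3018, 0.3148]
tool_rot: [0.718, 0.696, -0.002, -0.001]
force: [0.3, -0.1, -2.4]
finger_gap: 0.225
gripper_force: 69.1
{'t': 5.2, 'q': array([3.39811714e-01, 4.16409081e-01, 1.38457944e+00, 7.68954935e-05,
       1.34564795e+00, 3.69949054e-01]), 'qd': array([-0.00072984,  0.00083995, -0.00895004, -0.00096106,  0.00098982,
        0.0002673 ]), 'tau': array([ 3.64565081e-02, -4.31435931e+01, -2.10023993e+01,  3.78910219e-03,
        9.80926969e-03,  5.93506172e-06]), 'tcp_pos': array([0.52083346, 0.30188349, 0.31479515]), 'tool_rot': array([ 0.71768502,  0.6963633 , -0.00227615, -0.00108653]), 'force': array([ 1.12245542e+00,  1.28731428e-03, -2.75874203e+00]), 'ft_torque': array([0.03080256, 0.01266305, 0.01374191]), 'gripper_force': 69.12829041481018, 'finger_gap': 0.2218681908113391}
```

View pics/s2.png

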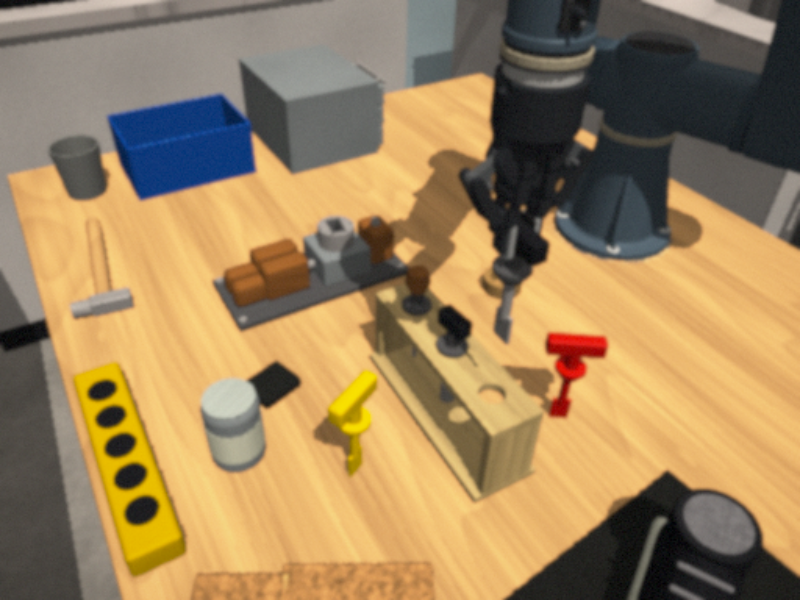

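The scene view shows the screwdriver held upright at (512,270), blade tip at (503,335), clear of the rack. I'll carry it across at height, about 0.428 m along -y, and turn it 9° to match the slot.

```bash
python3 -m crank '-0.4 0 0 0 0 0; -0.7 0 0 0 0 0; -0.8 0 0 0 0 0; -0.8 0 0 0 0 0; -0.8 0 0 0 0 0'
python3 -m crank '-0.8 0 0 0 0 0; -0.8 0 0 0 0 0; -0.8 0 0 0 0 0; -0.8 0 0 0 0 0; -0.8 0 0 0 0 0'
python3 -m crank '-0.8 0 0 0 0 0; -0.8 0 0 0 0 0; -0.8 0 0 0 0 0; -0.4 0 0 0 0 0; 0 0 0 0 0 0.05'
python3 -m crank '0 0 0 0 0 0.05; 0 0 0 0 0 0; 0 0 0 0 0 0; 0 0 0 0 0 0; 0 0 0 0 0 0'
```

```text
t: 5.7
tcp_pos: [0.5171, 0.1602, 0.3163]
tool_rot: [0.718, 0.696, -0.001, -0.0]
force: [0.4, -0.1, -2.2]
finger_gap: 0.222
gripper_force: 69.0
t: 6.2
tcp_pos: [0.512, 0.0004, 0.3165]
tool_rot: [0.718, 0.696, -0.001, -0.001]
force: [0.6, -0.7, -2.4]
finger_gap: 0.227
gripper_force: 69.0
t: 6.7
tcp_pos: [0.5091, -0.1121, 0.3166]
tool_rot: [0.746, 0.666, -0.001, -0.0]
force: [-0.6, 0.3, -3.0]
finger_gap: 0.222
gripper_force: 69.0
t: 7.2
tcp_pos: [0.5097, -0.1092, 0.3173]
tool_rot: [0.77, 0.638, -0.0, -0.0]
force: [-0.2, 0.7, -2.9]
finger_gap: 0.218
gripper_force: 69.0
```

```bash
python3 -m crank '-0.42 0.035 0 0 0 0; 0 0 0.5 0 0 0; 0 0 0.6 0 0 0; 0 0 0.6 0 0 0; 0 0 0.4 0 0 0'
python3 -m crank '0 0 0.25 0 0 0; 0 0 0 0 0 0; 0 0 0 0 0 0; 0 0 0 0 0 0; 0 0 0 0 0 0'
python3 -c "
from h import *
s=snap('scene');a=s['image'][120:200,180:260,::-1]
w=snap('wrist')['image'][:,:,::-1]
t=snap('top')['image'][180:260,300:380,::-1]
f=lambda i:cv2.resize(i,(400,400),interpolation=cv2.INTER_CUBIC)
cv2.imwrite('pics/s3.png',np.hstack([f(a),cv2.resize(w[100:350,130:380],(400,400))]));print(telemetry.sense()['tcp_pos'])"
```

```text
t: 7.7
tcp_pos: [0.5073, -0.1258, 0.2318]
tool_rot: [0.77, 0.638, -0.0, -0.001]
force: [0.3, 0.3, -3.5]
finger_gap: 0.226
gripper_force: 68.9
t: 8.2
tcp_pos: [0.5086, -0.1265, 0.2243]
tool_rot: [0.77, 0.638, 0.0, 0.001]
force: [-0.8, 0.4, -3.0]
finger_gap: 0.224
gripper_force: 68.9
[ 0.50825891 -0.12637047  0.22388029]
```

View pics/s3.png

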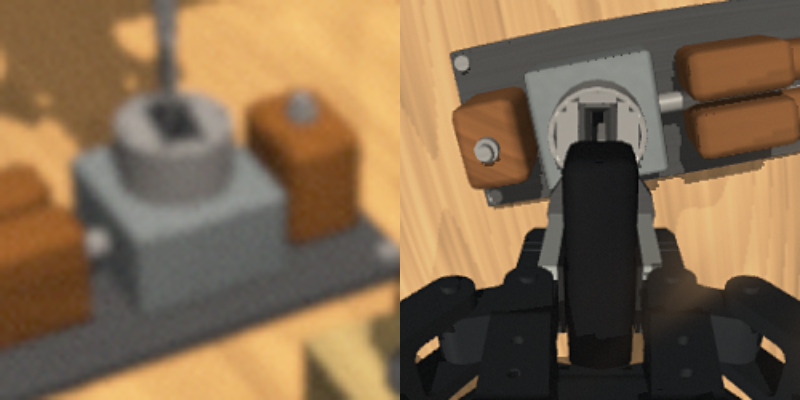

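Left: the blade hangs over the slot (175,110). Right (wrist): the slot at (598,122) is in line with the bar at (600,250), so alignment looks good. Descending slowly.

```bash
python3 -m crank '0 0 0.15 0 0 0; 0 0 0.15 0 0 0; 0 0 0.15 0 0 0; 0 0 0.1 0 0 0; 0 0 0 0 0 0'
python3 -m crank '0 0 0.1 0 0 0; 0 0 0.1 0 0 0; 0 0 0.1 0 0 0; 0 0 0 0 0 0; 0 0 0 0 0 0'
```

```text
t: 8.85
tcp_pos: [0.5074, -0.126, 0.2003]
tool_rot: [0.77, 0.638, -0.0, -0.001]
force: [0.4, 0.3, -2.2]
finger_gap: 0.221
gripper_force: 69.0
t: 9.35
tcp_pos: [0.508, -0.1263, 0.1892]
tool_rot: [0.77, 0.638, -0.0, -0.0]
force: [0.1, -0.0, -2.9]
finger_gap: 0.223
gripper_force: 69.0
```

```bash
python3 -m crank '0 0 0.08 0 0 0; 0 0 0.06 0 0 0; 0 0 0.04 0 0 0; 0 0 0 0 0 0; 0 0 0 0 0 0'
```

```text
t: 9.85
tcp_pos: [0.508, -0.1263, 0.182]
tool_rot: [0.77, 0.638, -0.0, -0.0]
force: [-0.3, 0.2, -2.6]
finger_gap: 0.224
gripper_force: 69.0
```

```bash
for i in 1; do python3 -m crank '0 0 0 0 0 0.05; 0 0 0 0 0 0.05; 0 0 0 0 0 0.05; 0 0 0 0 0 0.05; 0 0 0 0 0 0.05'; done
python3 -c "
from h import *
s=telemetry.sense();print(s['ft_torque'],s['force'])"
python3 -m crank '0 0 0 0 0 0.06; 0 0 0 0 0 0.06; 0 0 0 0 0 0.06; 0 0 0 0 0 0.06; 0 0 0 0 0 0.06'
python3 -c "
from h import *
s=telemetry.sense();print(s['ft_torque'],s['force'])"
```

```text
t: 10.35
tcp_pos: [0.5071, -0.1257, 0.182]
tool_rot: [0.88, 0.474, -0.001, -0.001]
force: [-0.3, 0.8, -1.3]
finger_gap: 0.223
gripper_force: 69.1
[0.20538654 0.3256099  0.15784236] [-0.27398839  0.84237779 -1.303151  ]
t: 10.85
tcp_pos: [0.5074, -0.1256, 0.182]
tool_rot: [0.967, 0.255, -0.0, -0.001]
force: [-0.2, 0.4, -2.5]
finger_gap: 0.227
gripper_force: 69.0
[0.30654807 0.14555835 0.10297067] [-0.23298824  0.41629408 -2.46411085]
```

```bash
python3 -m crank '0 0 0 0 0 0.07; 0 0 0 0 0 0.07; 0 0 0 0 0 0.07; 0 0 0 0 0 0.07; 0 0 0 0 0 0.05'
python3 -m crank '0 0 0 0 0 0.03; 0 0 0 0 0 0.03; 0 0 0 0 0 0.02; 0 0 0 0 0 0; 0 0 0 0 0 0'
python3 -c "
from h import *
s=telemetry.sense();print(s['ft_torque'],s['force'])"
```

```text
t: 11.35
tcp_pos: [0.5078, -0.1257, 0.182]
tool_rot: [1.0, -0.001, -0.0, -0.0]
force: [-0.1, 1.3, -3.2]
finger_gap: 0.222
gripper_force: 68.9
t: 11.85
tcp_pos: [0.5079, -0.1259, 0.182]
tool_rot: [0.998, -0.062, -0.0, -0.0]
force: [0.5, 1.3, -3.7]
finger_gap: 0.223
gripper_force: 68.9
[ 0.44879457 -0.0017493   0.13958612] [ 0.52618315  1.30471748 -3.69141744]
```

```bash
python3 -m crank '0 0 0 0 0 0.02; 0 0 0 0 0 0.02; 0 0 0 0 0 0; 0 0 0 0 0 0; 0 0 0 0 0 0'
python3 -c "
from h import *
s=telemetry.sense();print(s['ft_torque'],s['force'],s['tool_rot'])
w=snap('wrist')['image'][100:350,130:380,::-1]
cv2.imwrite('pics/w4.png',cv2.resize(w,(600,600)))"
```

```text
t: 12.35
tcp_pos: [0.5079, -0.1259, 0.182]
tool_rot: [0.996, -0.093, -0.0, -0.0]
force: [-0.0, 2.6, -3.6]
finger_gap: 0.224
gripper_force: 68.9
[ 0.67450405 -0.1716323   0.50964979] [-0.04176859  2.5819641  -3.57515226] [ 9.95676755e-01 -9.28854675e-02 -1.50910822e-04 -2.56882643e-04]
```

View pics/w4.png

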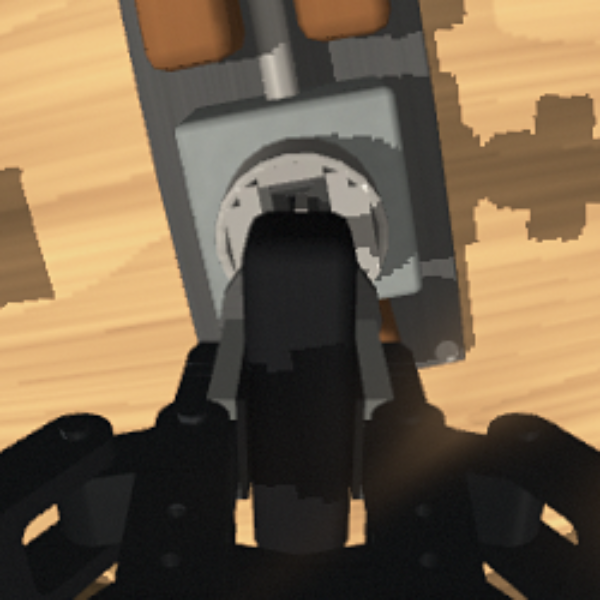

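The slot end at (293,190) lies in line with the stretcher, and the moment jumped to 0.51 N m, so the adjuster is at its stop. I'll ease back within the play, lower to the slot's floor, and release.

```bash
python3 -m crank '0 0 0 0 0 -0.04; 0 0 0 0 0 -0.04; 0 0 0.06 0 0 0; 0 0 0.03 0 0 0; 0 0 0 0 0 0'
python3 -c "
from h import *
s=telemetry.sense();print(s['ft_torque'],s['force'],s['tcp_pos'])"
```

```text
t: 12.9
tcp_pos: [0.5079, -0.1265, 0.1784]
tool_rot: [1.0, -0.031, -0.0, 0.0]
force: [0.1, -0.2, -3.6]
finger_gap: 0.221
gripper_force: 69.0
[0.13900376 0.05232944 0.02662883] [ 0.07624008 -0.23686966 -3.63859114] [ 0.50794016 -0.12651338  0.17835694]
```

Relieved. Release (part open, then fully) and go up.

```bash
python3 -m crank '0 0 0.03 0 0 0; 0 0 0 0 0 0; 0 0 0 0 0 0; 0 0 0 0 0 0; 0 0 0 0 0 0' -0.1 20
python3 -m crank '0 0 0 0 0 0; 0 0 0 0 0 0; 0 0 -0.1 0 0 0; 0 0 -0.2 0 0 0; 0 0 -0.4 0 0 0' 0.4
python3 -m crank '0 0 -0.6 0 0 0; 0 0 -0.6 0 0 0; 0 0 -0.6 0 0 0; 0 0 -0.6 0 0 0; 0 0 0 0 0 0'
python3 -c "
from h import *
a=snap('scene')['image'][90:190,170:270,::-1];s=snap('top');t=s['image'][170:270,290:390,::-1]
f=lambda i:cv2.resize(i,(400,400),interpolation=cv2.INTER_CUBIC)
w=snap('wrist')['image'][60:310,130:380,::-1]
cv2.imwrite('pics/end.png',np.hstack([f(a),f(w)]));print(telemetry.sense()['tcp_pos'])"
```

```text
t: 13.4
tcp_pos: [0.5082, -0.1264, 0.1775]
tool_rot: [1.0, -0.031, 0.0, 0.0]
force: [0.1, 0.2, 0.5]
finger_gap: 0.45
gripper_force: 0.0
t: 13.9
tcp_pos: [0.5073, -0.126, 0.2052]
tool_rot: [1.0, -0.031, -0.001, -0.0]
force: [0.6, 1.0, 0.2]
finger_gap: 0.698
gripper_force: 0.0
t: 14.4
tcp_pos: [0.5101, -0.1272, 0.3055]
tool_rot: [1.0, -0.031, 0.004, 0.002]
force: [0.6, 0.0, 0.2]
finger_gap: 0.7
gripper_force: 0.0
[ 0.50741522 -0.12599865  0.30086421]
```

View pics/end.png

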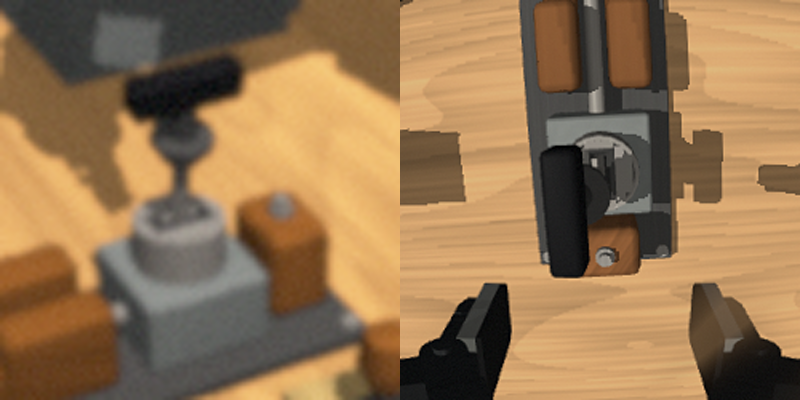

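The screwdriver stands in the slot, now in line with the stretcher, but it leans to +y. I'll measure the lean.

Run:
```python
from h import *
for n in('scene','top'):
    s=snap(n);v,u=np.mgrid[:384,:512];d=s['depth']
    K=s['camera_matrix'];R=cv2.Rodrigues(s['rvec'])[0];t=s['tvec'].ravel()
    P=(np.stack([(u-K[0,2])/K[0,0],(v-K[1,2])/K[1,1],np.ones_like(d)],-1)*d[...,None]-t)@R
    near=(d>0)&(np.hypot(P[...,0]-.508,P[...,1]+.126)<.08)
    for a,b in((.1,.125),(.125,.15),(.15,.165),(.175,.215),(.195,.215)):
        m=near&(P[...,2]>a)&(P[...,2]<b)
        if m.sum()>5:print(n,a,b,m.sum(),P[m].mean(0),P[m].min(0)[:2],P[m].max(0)[:2],cv2.minAreaRect(P[m][:,:2].astype(np.float32)))
```

```text
scene 0.1 0.125 40 [ 0.50905657 -0.1132911   0.1121574 ] [ 0.5003223  -0.11871561] [ 0.51509725 -0.10930844] ((0.5085293650627136, -0.11356593668460846), (0.006864203605800867, 0.01521526649594307), 76.18281555175781)
scene 0.125 0.15 34 [ 0.51095927 -0.10753346  0.13695168] [ 0.49979266 -0.11539098] [ 0.52058494 -0.09663397] ((0.5117737650871277, -0.10499094426631927), (0.01649259589612484, 0.01807417720556259), 35.949989318847656)
scene 0.15 0.165 122 [ 0.51088913 -0.10364252  0.15941561] [ 0.48841383 -0.12784811] [ 0.52802124 -0.08817574] ((0.5099896788597107, -0.10687074065208435), (0.0358031801879406, 0.03847295790910721), 66.10543060302734)
scene 0.175 0.215 379 [ 0.51148213 -0.09812721  0.19787107] [ 0.47313086 -0.11307697] [ 0.54550193 -0.09173803] ((0.5092743635177612, -0.10175205022096634), (0.021047024056315422, 0.07265797257423401), 88.29981231689453)
scene 0.195 0.215 244 [ 0.51097223 -0.09879437  0.2033894 ] [ 0.47313086 -0.11307697] [ 0.54504974 -0.09173803] ((0.5090370178222656, -0.10174500942230225), (0.021047024056315422, 0.07218321412801743), 88.29981231689453)
top 0.15 0.165 52 [ 0.5086221  -0.09888471  0.15797409] [ 0.49477483 -0.10219494] [ 0.52402998 -0.09369115] ((0.5094806551933289, -0.09786131232976913), (0.008410987444221973, 0.029253795742988586), 88.86647033691406)
top 0.175 0.215 102 [ 0.50597131 -0.10084444  0.20381852] [ 0.48177147 -0.1095252 ] [ 0.52179416 -0.0960555 ] ((0.5015206933021545, -0.10252141952514648), (0.013117777183651924, 0.03999626263976097), 87.41661071777344)
top 0.195 0.215 102 [ 0.50597131 -0.10084444  0.20381852] [ 0.48177147 -0.1095252 ] [ 0.52179416 -0.0960555 ] ((0.5015206933021545, -0.10252141952514648), (0.013117777183651924, 0.03999626263976097), 87.41661071777344)
```

The bar centre is 24.5 mm off the axis at about 130 mm above the tip. That is a lean of about 11° (0.19 rad), under the 0.3 rad limit, and it is at rest with the gripper clear. Handing in.

```bash
python3 -m crank '0 0 0 0 0 0; 0 0 0 0 0 0; 0 0 0 0 0 0; 0 0 0 0 0 0; 0 0 0 0 0 0'; python3 -c "
from h import *
print(manip.sign_off())"
```

```text
t: 15.15
tcp_pos: [0.508, -0.1263, 0.3012]
tool_rot: [1.0, -0.031, -0.0, -0.0]
force: [-0.1, -0.7, -0.1]
finger_gap: 0.7
gripper_force: 0.0
the job is handed in; nothing more can be done
None
```

I turned the adjuster clockwise to its stop and released the screwdriver, which now stands in the slot leaning about 11° (limit 17°); the job is handed in at about 15 s, but sign-off returned no verdict.

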